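Reset the tripped bench charger

ROBOT

A 6-joint arm with a two-finger parallel gripper is mounted at the origin on the work surface. World frame = base frame: x ahead of the robot, y to its left, z up, the work surface at z = 0. Lengths are in m, angles in rad, forces in N, time in s.
With the tool pointing down it reaches from about 0.225 to 0.875 m from the base axis. Payload 3.4 kg.
Tool frame: the origin (TCP) lies between the finger pads; the fingertips stand 11 mm ahead of it and the grasp point (between the pads) lies 8 mm behind it; z points along the fingers, y is the direction in which the jaws open and shut (so a half turn about z gives the same grasp; the last joint's range is limited). The gripper opens to 85 mm and grips with 20 to 120 N. Pads are 22 mm wide; open, the fingers measure 114 mm over their backs; the gripper's body (76 mm by 85 mm) begins 54 mm behind the grasp point. The pads swing forward as they close: fully open they stand 13 mm farther back than shut.
Start: joints at [-1.441, 0.276, 1.505, -0, 1.361, -0.121], TCP at [0.143, -0.557, 0.242] pointing down, gripper open.
Joint ranges: [-2.89, 2.89], [-0.75, 2.08], [0.22, 2.7], [-1.18, 4.32], [0.11, 2.71], [-2.7, 2.7]. Speed limits (rad/s): [2.57, 2.57, 3.14, 3.14, 3.14, 3.14].

INTERFACE

Orientations are given as a unit quaternion [w, x, y, z].
In Python, from rig import manip gives the robot as it stands. The module is installed in compiled form; this text tells all that it offers.
- The arm moves only by the tool move_arm, never from a script. Its argument "series" is a list that holds one entry, the list of rows, each a list of 7 numbers: the shift along the world's x, y, z in m, then the turn, a rotation vector about the world's x, y, z in rad, then the finger opening in m, from 0 to 0.0854. A call has 1 to 20 rows; each row shifts and turns the commanded pose from where the row before left it; what a row does not reach is not made up. A row lasts 1/12 s, in which the tool goes at most 41.7 mm and 7.16 degrees, less where a joint would pass 70% of its speed; a pose out of reach is approached as far as the arm can. A call with a gripper value outside its range is refused whole. The fingers move at their own pace and stop on an object; "newtons" is the grip in N (left out, the last holds). Time passes only in rows, so rows that do not move let the fingers close. It gives the time, the measured TCP pose, the force and the opening at its end, in the units of the state.
- manip.get_state(): the state, without advancing time (a new reading comes with each control period).
- manip.get_image(name): name is "scene" or "top"; returns a dict with "color" (400x640x3 uint8, red, green, blue), "fx", "fy", "cx", "cy" (pixels), "R" (3x3) and "t" (3): a world point X has camera coordinates R X + t. Camera axes: x right, y down, z forward; pixel columns grow to the right and rows downward; lengths in m; the calibration is good to about 2 mm. A picture is of the moment at which its call begins. There is no depth.
- manip.sign_off(): hands the job in, once; it reports no verdict.
The state is a dict: "clock": time; "qpos": joint angles; "qd": joint speeds; "effort": joint torques, N m; "position": TCP position; "ee_rot": TCP orientation; "contact_force": force on the tool from outside, world axes, zero at the start; "moment": the same for the moment, N m; "width": finger opening in m.
Only numpy, scipy, OpenCV 4.12 (cv2) and the standard library are available. Lean on these libraries where they do the work, as an engineer would, in place of code of your own. Each camera call takes 0.05 s, during which the arm holds its last target.

TASK

The battery charger on the bench has tripped. With the fingertips, push its sliding metal cover clear of the round well, reach in and press the sunken reset key fully down, then let it up and push the cover fully shut over the round well again. Do not press the key in the square well, and leave the screwdriver, the tape roll and the hex-key stand where they lie; nothing is to be picked up.

Things in the scene. Friction and masses are not known exactly. Their poses are not given: they have to be found in the camera images.
- charger: Grey battery charger fixed to the bench, 150 (x) by 270 (y) by 65 mm high, turned up to 30 degrees. Origin: centre of its underside on the bench; front with sockets faces -x. Its flat top (deck) has a round and a square well 90 mm apart along y, and a cover sliding along y between two rails, 8 mm wide and 8 mm high, 94 mm apart inside, at x = -51 and +51 mm.
- round_well (a point): Centre of the round well's mouth, at deck height (65 mm), at charger x = 0, y = -45 mm. 50 mm across, upright walls, 30 mm deep. The reset key, a round black cap 26 mm across, stands in its middle, its top 20 mm below the deck (10 mm above the well's floor). The shut cover hides the well.
- square_well (a point): Centre of the mouth of the square well, at deck height, at charger x = 0, y = +45 mm. 48 mm square and 30 mm deep; a square black key, 25 mm wide, with its top 20 mm below the deck, stands in it. This key is not to be pressed. The open cover lies over this well.
- cover_top (a point): Centre of the top of the cover: aluminium plate 92 mm (charger x) by 90 mm (y), 14 mm thick, 0.5 mm over the deck, three flat ribs on top; top 79.5 mm above the bench. Pushed at its upright end faces, 45 mm either way along charger y. Shut, it is centred over the round well; fully open, over the square well. At each end stop 45 mm of deck remain beyond its end face.
- cover (a joint): Travel of the cover in m along charger +y: 0 shut (at the end stop), 0.09 fully open (at the other end stop); may start up to 0.02 ajar. The round well is clear from 0.07 on. It slides against about 2 N of friction and stays where it is left.
- reset_key (a joint): How far the reset key in the round well is pressed, in m: 0 up, 0.006 fully down. Sprung: about 1.2 N to start it, 4.8 N fully down; springs back up by itself.
- square_key (a joint): The same for the key in the square well, which must stay up (0).
- driver: Bystander: loose screwdriver lying on the bench near one end of the charger, along its own x; about 200 mm long, handle (26 mm thick) to -x; origin under its middle, on the bench. Leave alone.
- tape: Bystander: loose black roll of tape lying flat, 70 mm across, 24 mm high, on the bench near the other end of the charger. Origin at the centre of its underside. Leave alone.
- keystand: Bystander: loose dark steel stand, 50 by 120 mm, with four upright hex keys with yellow cross handles, up to 111 mm high, on the bench behind the charger (its +x side). Origin at the centre of its underside. Leave alone.

How it is judged:
On the way, in this order (a step that is already met when the one before it is completed fails the run):
1. the cover is clear of the round well (value of joint cover above 0.066 m), for 0.1 s.
2. the reset key is pressed down, with the cover still clear (value of joint reset_key above 0.0045 m and value of joint cover above 0.05 m), for 0.1 s.
At the end, for the whole second after the job is handed in: The cover is shut to within 5 mm of its stop, and both keys are up (within 1 mm), after the reset key was pressed at least 4.5 of its 6 mm (value of joint cover below 0.005 m and value of joint each of reset_key, square_key below 0.001 m); the robot touches nothing.
It fails at once if the key in the square well is pressed (more than 2 mm) (value of joint square_key above 0.002 m).
It fails at once if the screwdriver is shifted more than 20 mm or lifted more than 10 mm (distance of driver from where it was at the start of the episode above 0.02 m or height (world z) of driver above 0.01 m).
It fails at once if the tape roll is shifted more than 20 mm or lifted more than 10 mm (distance of tape from where it was at the start of the episode above 0.02 m or height (world z) of tape above 0.01 m).
It fails at once if the hex-key stand is shifted more than 20 mm or lifted more than 10 mm (distance of keystand from where it was at the start of the episode above 0.02 m or height (world z) of keystand above 0.01 m).
It also fails if it takes over 48 s, if anything falls off the work surface, if the arm or the gripper's body presses on something with over 40 N, if the wrist force passes 120 N, or if a joint passes its speed limit or range.

## Working session

There is one attempt and no reset: what is moved stays moved. The work goes in short steps, Python scripts to look and compute and a tool call to move; the robot and the scene stay as the last step left them, time stands still between calls to the robot, and variables do not carry over. Pictures are saved under pics/ and viewed, and the job is handed in when it is done.

Besides the shell and the picture viewer there is one more tool, called after "Request:" as name([rows], argument=value, ...), one row to a line, values as JSON. move_arm: Moves the arm, as the interface text tells. Its arguments: {"type":"object","properties":{"series":{"type":"array"},"newtons":{"type":"number"}},"required":["series"]}

```bash
mkdir -p pics; python3 - <<'E'
from rig import manip
import cv2
print(manip.get_state())
for n in("scene","top"):
    i=manip.get_image(n)
    cv2.imwrite(f"pics/{n}0.png",i["color"][:,:,::-1])
    print(n,i["fx"],i["fy"],i["cx"],i["cy"],i["R"],i["t"])
E
```

```text
{'clock': 0.0, 'qpos': array([-1.44099848e+00,  2.76581057e-01,  1.50617471e+00, -1.27292896e-05,
        1.36071034e+00, -1.21002326e-01]), 'qd': array([-0.00037784, -0.00104158,  0.00025725, -0.0005036 ,  0.00101585,
       -0.00087229]), 'effort': array([ 1.78496786e-03, -4.16763926e+01, -2.45802963e+01, -4.95109873e-07,
        1.10570889e-02, -1.59130019e-05]), 'position': array([ 0.14262246, -0.55647903,  0.24143109]), 'ee_rot': array([-9.36694531e-04,  9.92147105e-01,  1.25072955e-01, -1.03429034e-05]), 'contact_force': array([ 0.07601862, -1.20569986, -0.41425929]), 'moment': array([-0.01148477, -0.00713843,  0.00191739]), 'width': 0.0853074620888819}
scene 415.0399411709282 415.0399411709282 320.6907637086113 196.78004117163897 [[ 0.68798563  0.72571824 -0.00296884]
 [ 0.58940888 -0.56114083 -0.58113523]
 [-0.42340637  0.39806282 -0.81380159]] [-0.46144733 -0.27593746  1.40261602]
top 399.9521204740929 399.9521204740929 318.02615196855584 203.00706083665017 [[ 0.00759471 -0.99980585  0.01818179]
 [-0.9956346  -0.00925203 -0.09287705]
 [ 0.09302724 -0.01739704 -0.99551156]] [0.03315294 0.59088539 0.83266953]
```

View pics/scene0.png

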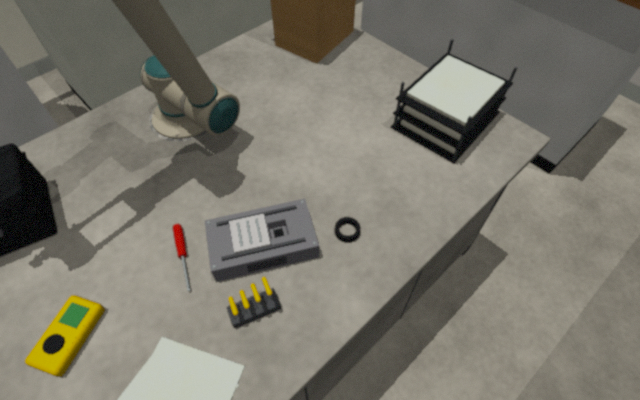

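View pics/top0.png

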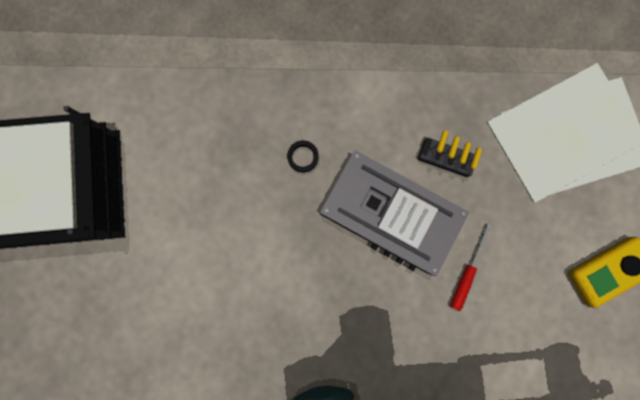

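The scene view shows the charger near (262,240), with the light cover over its -y half and the square well at (278,230). In the top view the deck corners are near (355,153), (466,212), (433,273) and (321,211). The tape is at (303,156), the key stand at (450,155) and the driver runs from (457,305) to (486,226). I'll zoom in next.

```bash
python3 - <<'E'
import cv2
a=cv2.imread("pics/top0.png")[130:300,270:500]
cv2.imwrite("pics/top0z.png",cv2.resize(a,None,fx=3.4,fy=3.4,interpolation=cv2.INTER_CUBIC))
a=cv2.imread("pics/scene0.png")[190:340,160:370]
cv2.imwrite("pics/scene0z.png",cv2.resize(a,None,fx=3.8,fy=3.8,interpolation=cv2.INTER_CUBIC))
E
```

```text
(no output)
```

View pics/top0z.png

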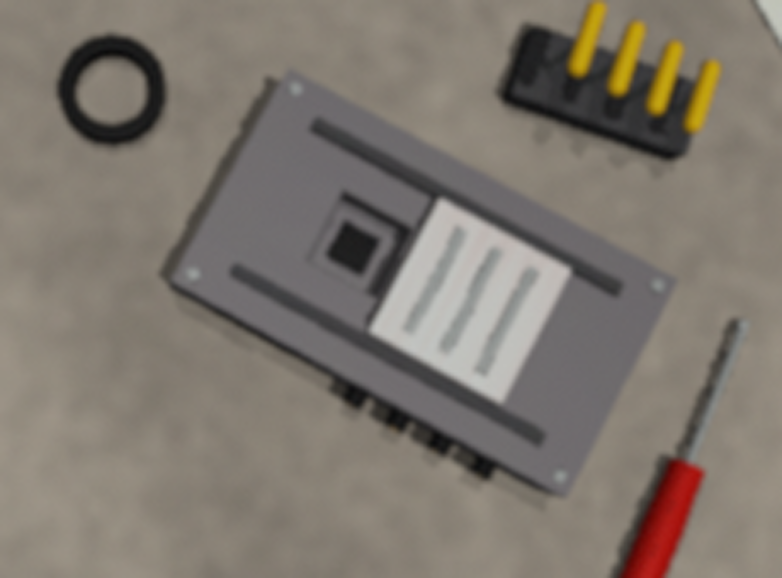

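View pics/scene0z.png

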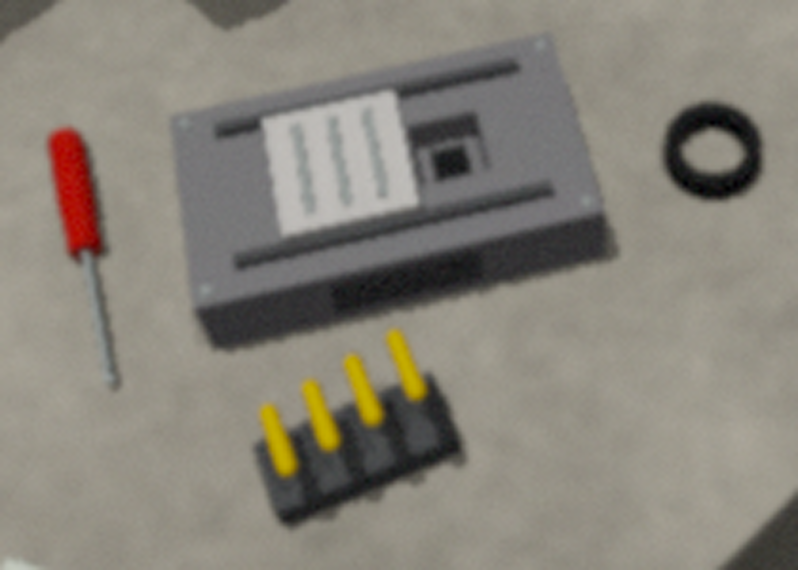

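```bash
cat > h.py <<'E'
import numpy as np
from scipy.optimize import least_squares
from rig import manip
def cams():
    return {n:manip.get_image(n) for n in("scene","top")}
def proj(c,X):
    p=np.asarray(X)@c["R"].T+c["t"]
    return np.stack([c["fx"]*p[...,0]/p[...,2]+c["cx"],c["fy"]*p[...,1]/p[...,2]+c["cy"]],-1)
def tri(c1,u1,c2,u2):
    r=least_squares(lambda X:np.r_[proj(c1,X)-u1,proj(c2,X)-u2],[.4,-.1,.05])
    return r.x,np.sqrt(np.mean(r.fun**2))
def uz(p,s,o): return (np.array(p,float)+.5)/s-.5+np.array(o)
E
python3 - <<'E'
from h import *
c=cams(); T,S=c["top"],c["scene"]
tz=lambda p:uz(p,3.4,(270,130)); sz=lambda p:uz(p,3.8,(160,190))
top=dict(sA=(295,89),sB=(657,285),sC=(560,476),sD=(193,273),cA=(438,197),cB=(571,269),cC=(502,403),cD=(370,329),dA=(290,70),dB=(676,281),dC=(563,495),dD=(166,277))
sc=dict(sA=(587,200),sB=(206,290),sC=(183,123),sD=(541,45),cA=(418,207),cB=(284,236),cC=(263,117),cD=(393,91),dA=(607,212),dB=(193,310),dC=(170,117),dD=(550,36))
P={}
for k in top:
    P[k],e=tri(T,tz(top[k]),S,sz(sc[k])); print(k,P[k].round(4),round(e,2))
for g in "scd":
    A,B,C,D=[P[g+x] for x in"ABCD"]; m=(A+B+C+D)/4
    v=(A-B+D-C)/2; w=(A-D+B-C)/2
    print(g,m.round(4),"len y",np.linalg.norm(v),"len x",np.linalg.norm(w),"yaw",np.degrees(np.arctan2(-v[0],v[1])),np.degrees(np.arctan2(w[1],w[0])))
# joint fit
loc={'dA':(.075,.135,.065),'dB':(.075,-.135,.065),'dC':(-.075,-.135,.065),'dD':(-.075,.135,.065)}
cl={'cA':(.046,.045),'cB':(.046,-.045),'cC':(-.046,-.045),'cD':(-.046,.045)}
def f(p):
    x,y,a,q=p[:4]; R=np.array([[np.cos(a),-np.sin(a),0],[np.sin(a),np.cos(a),0],[0,0,1]])
    r=[]
    for k in list(loc)+list(cl):
        l=np.array(loc[k]) if k in loc else np.array([cl[k][0],cl[k][1]-.045+q,.0795])
        X=R@l+[x,y,0]
        r+=[proj(T,X)-tz(top[k]),proj(S,X)-sz(sc[k])]
    return np.concatenate(r)
r=least_squares(f,[.45,-.1,-.4,0]); print(r.x,np.degrees(r.x[2]),np.sqrt(np.mean(r.fun**2))); print(r.fun.reshape(-1,4).round(1))
E
```

```text
sA [ 0.6872 -0.0399  0.0636] 0.31
sB [ 0.5684 -0.2602  0.0646] 0.13
sC [ 0.4533 -0.1989  0.0642] 0.13
sD [0.5734 0.0219 0.0637] 0.23
cA [ 0.6196 -0.1258  0.0728] 0.03
cB [ 0.5771 -0.2038  0.076 ] 0.36
cC [ 0.4969 -0.1604  0.0798] 0.22
cD [ 0.5399 -0.0829  0.0777] 0.19
dA [ 0.7006 -0.0364  0.0599] 0.71
dB [ 0.5714 -0.2738  0.0596] 0.18
dC [ 0.4416 -0.2016  0.0613] 0.01
dD [0.5703 0.0368 0.0575] 0.42
s [ 0.5706 -0.1193  0.064 ] len y 0.2508497838135806 len x 0.12999708033722018 yaw -28.444886139459197 -28.256938586676903
c [ 0.5583 -0.1432  0.0766] len y 0.08870270622990184 len x 0.09098149822325834 yaw -28.8183414069215 -28.357758397624483
d [ 0.5709 -0.1187  0.0596] len y 0.2706216073138084 len x 0.14896795856460343 yaw -28.453961720577063 -29.184854553210464
[ 0.57169508 -0.1187428  -0.49936754  0.01741447] -28.61165228192969 0.7133960233288598
[[-0.6 -1.9 -0.6 -0.5]
 [ 0.5 -1.1 -0.2 -0.8]
 [ 0.4  0.3 -0.3 -0.9]
 [ 1.  -0.1  0.3 -1.4]
 [ 0.6 -0.8  0.1 -1.2]
 [ 0.5 -0.5 -1.  -0.5]
 [-0.2 -0.  -0.4 -0. ]
 [-0.8 -0.1  0.  -0.8]]
```

Request:
move_arm([
  [[0.021, 0.0192, 0, 0, 0, 0.0457, 0], [0.021, 0.0192, 0, 0, 0, 0.0457, 0], [0.021, 0.0192, 0, 0, 0, 0.0457, 0], [0.021, 0.0192, 0, 0, 0, 0.0457, 0], [0.021, 0.0192, 0, 0, 0, 0.0457, 0], [0.021, 0.0192, 0, 0, 0, 0.0457, 0], [0.021, 0.0192, 0, 0, 0, 0.0457, 0], [0.021, 0.0192, 0, 0, 0, 0.0457, 0], [0.021, 0.0192, 0, 0, 0, 0.0457, 0], [0.021, 0.0192, 0, 0, 0, 0.0457, 0], [0.021, 0.0192, 0, 0, 0, 0.0457, 0], [0.021, 0.0192, 0, 0, 0, 0.0457, 0], [0.021, 0.0192, 0, 0, 0, 0.0457, 0], [0.021, 0.0192, 0, 0, 0, 0.0457, 0], [0.021, 0.0192, 0, 0, 0, 0.0457, 0], [0.021, 0.0192, 0, 0, 0, 0.0457, 0], [0.021, 0.0192, 0, 0, 0, 0.0457, 0], [0.021, 0.0192, 0, 0, 0, 0.0457, 0], [0, 0, 0, 0, 0, 0, 0], [0, 0, 0, 0, 0, 0, 0]],
], newtons=40)

```text
clock: 1.87
position: [0.5213, -0.2104, 0.2419]
ee_rot: [-0.0, 0.859, 0.512, -0.0]
contact_force: [-0.4, -0.9, -0.8]
width: 0.0001
```

```bash
python3 - <<'E'
from h import *
import cv2
c=cams()
S=c["scene"]["color"][90:330,120:400,::-1]; T=c["top"]["color"][100:330,290:530,::-1]
cv2.imwrite("pics/s1.png",cv2.resize(S,None,fx=2.4,fy=2.4,interpolation=cv2.INTER_CUBIC))
cv2.imwrite("pics/t1.png",cv2.resize(T,None,fx=2.5,fy=2.5,interpolation=cv2.INTER_CUBIC))
st=manip.get_state(); p=st["position"]
for n in c: print(n,proj(c[n],p),proj(c[n],p-[0,0,.011]),st["contact_force"])
E
```

```text
scene [201.8943441  200.80685906] [203.07773385 203.68247998] [ 0.13452667  0.25562785 -0.70201169]
top [475.28915611 235.62262177] [472.53664885 235.70120396] [ 0.13452667  0.25562785 -0.70201169]
```

View pics/s1.png

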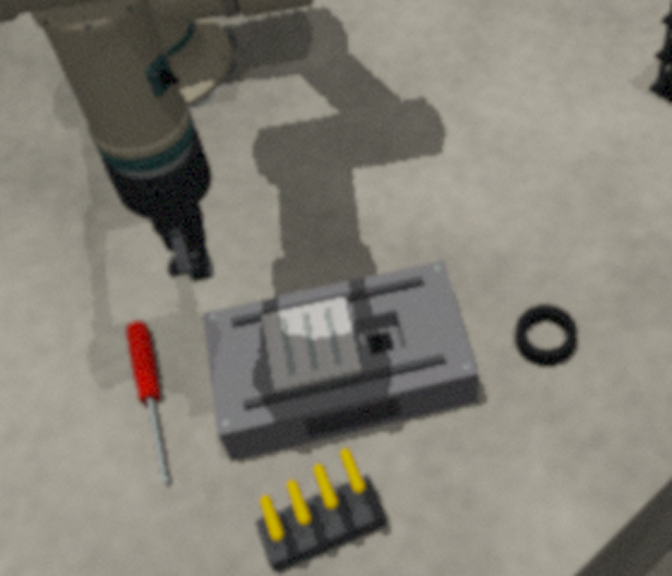

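View pics/t1.png

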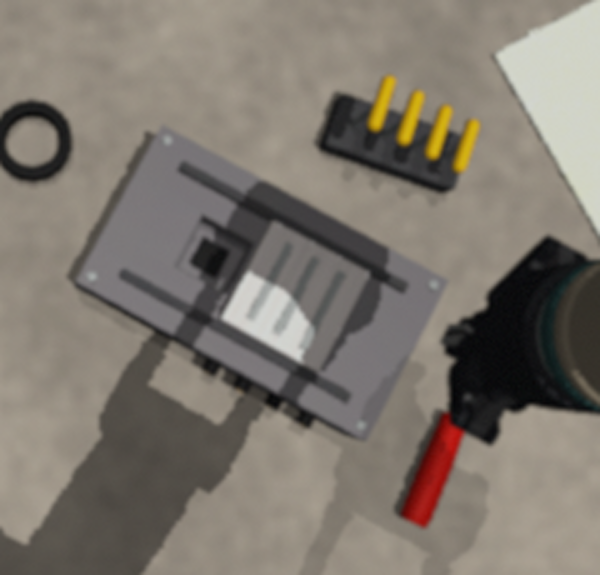

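The fingertip shows at about scene (199,204), against a projected tip at (203,204). The driver, tape and key stand are clear of the gripper. Next I lower onto the free deck on the -y side of the cover.

Request:
move_arm([
  [[0, 0, -0.019, 0, 0, 0, 0], [0, 0, -0.019, 0, 0, 0, 0], [0, 0, -0.019, 0, 0, 0, 0], [0, 0, -0.019, 0, 0, 0, 0], [0, 0, -0.019, 0, 0, 0, 0], [0, 0, -0.019, 0, 0, 0, 0], [0, 0, -0.019, 0, 0, 0, 0], [0, 0, -0.015, 0, 0, 0, 0], [0, 0, -0.006, 0, 0, 0, 0], [0, 0, 0, 0, 0, 0, 0], [0, 0, 0, 0, 0, 0, 0]],
])

```text
clock: 2.88
position: [0.5205, -0.2122, 0.0887]
ee_rot: [0.0, 0.86, 0.511, 0.0]
contact_force: [0.3, -0.5, 0.6]
width: 0.0001
```

Request:
move_arm([
  [[0, 0, -0.003, 0, 0, 0, 0], [0, 0, -0.003, 0, 0, 0, 0], [0, 0, -0.002, 0, 0, 0, 0], [0, 0, 0, 0, 0, 0, 0], [0, 0, 0, 0, 0, 0, 0]],
])

```text
clock: 3.3
position: [0.5207, -0.2114, 0.0805]
ee_rot: [0.0, 0.859, 0.511, 0.0]
contact_force: [0.8, 0.3, 0.7]
width: -0.0002
```

```bash
python3 - <<'E'
from h import *
import cv2
c=cams()
S=c["scene"]["color"][150:300,170:350,::-1]
cv2.imwrite("pics/s2.png",cv2.resize(S,None,fx=4,fy=4,interpolation=cv2.INTER_CUBIC))
s=manip.get_state();print(s["position"],s["contact_force"])
E
```

```text
[ 0.520835   -0.21142818  0.08052443] [-0.05784493  0.6073468   0.01229595]
```

View pics/s2.png

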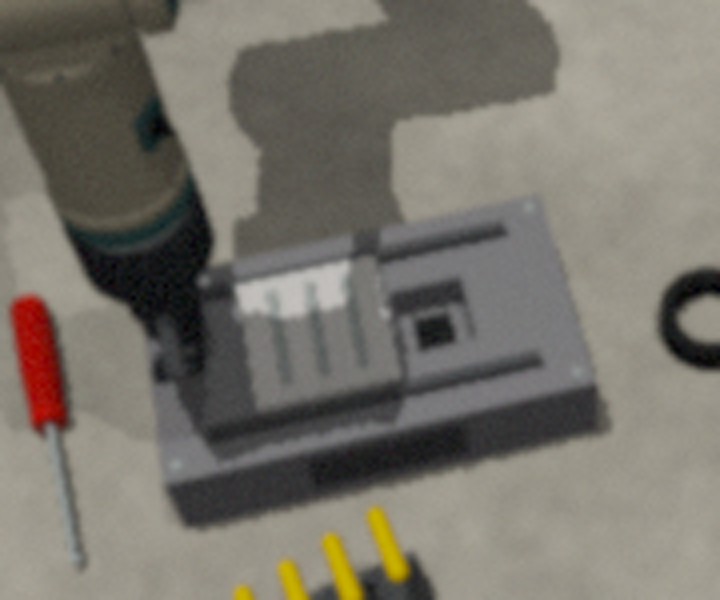

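The closed fingers stand on the deck side of the cover at crop (180,360), and nothing is touching. Now I push along charger +y.

Request:
move_arm([
  [[0.0024, 0.0044, 0, 0, 0, 0, 0], [0.0024, 0.0044, 0, 0, 0, 0, 0], [0.0024, 0.0044, 0, 0, 0, 0, 0], [0.0024, 0.0044, 0, 0, 0, 0, 0], [0.0024, 0.0044, 0, 0, 0, 0, 0], [0.0024, 0.0044, 0, 0, 0, 0, 0], [0.0024, 0.0044, 0, 0, 0, 0, 0], [0.0024, 0.0044, 0, 0, 0, 0, 0], [0.0024, 0.0044, 0, 0, 0, 0, 0], [0.0024, 0.0044, 0, 0, 0, 0, 0]],
])

```text
clock: 4.23
position: [0.5448, -0.1671, 0.0804]
ee_rot: [0.0, 0.859, 0.511, -0.0]
contact_force: [-1.9, -2.2, 2.0]
width: -0.0001
```

Force of about 3 N along -y, which matches the cover sliding.

Request:
move_arm([
  [[0.0024, 0.0044, 0, 0, 0, 0, 0], [0.0024, 0.0044, 0, 0, 0, 0, 0], [0.0024, 0.0044, 0, 0, 0, 0, 0], [0.0024, 0.0044, 0, 0, 0, 0, 0], [0.0024, 0.0044, 0, 0, 0, 0, 0], [0.0024, 0.0044, 0, 0, 0, 0, 0], [0.0024, 0.0044, 0, 0, 0, 0, 0], [0.0024, 0.0044, 0, 0, 0, 0, 0], [0, 0, 0, 0, 0, 0, 0], [0, 0, 0, 0, 0, 0, 0]],
])

```text
clock: 5.07
position: [0.5645, -0.1316, 0.0802]
ee_rot: [0.0, 0.859, 0.511, 0.001]
contact_force: [0.1, -0.2, -0.8]
width: -0.0
```

```bash
python3 - <<'E'
from h import *
import cv2
c=cams()
S=c["scene"]["color"][150:300,170:350,::-1]
cv2.imwrite("pics/s3.png",cv2.resize(S,None,fx=4,fy=4,interpolation=cv2.INTER_CUBIC))
S=c["top"]["color"][130:300,300:500,::-1]
cv2.imwrite("pics/t3.png",cv2.resize(S,None,fx=3.5,fy=3.5,interpolation=cv2.INTER_CUBIC))
s=manip.get_state();print(s["position"],s["contact_force"])
E
```

```text
[ 0.5643328  -0.13198628  0.0802628 ] [0.01654078 0.15445976 0.79748168]
```

View pics/s3.png

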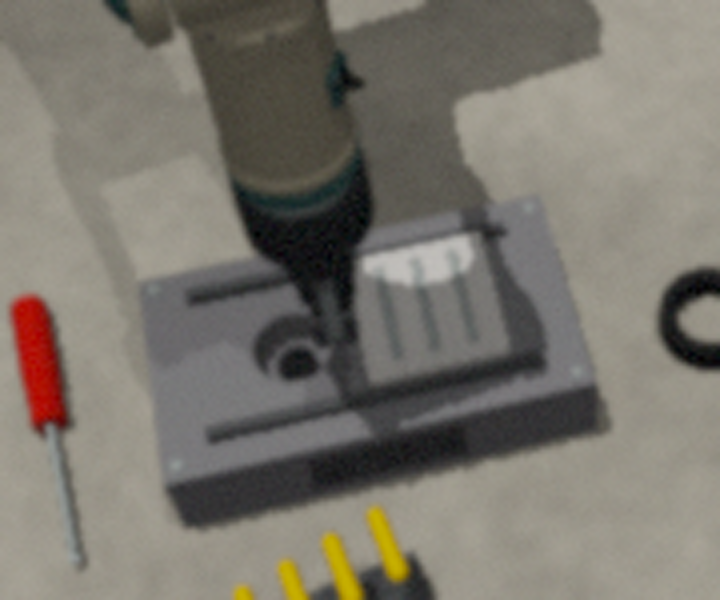

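View pics/t3.png

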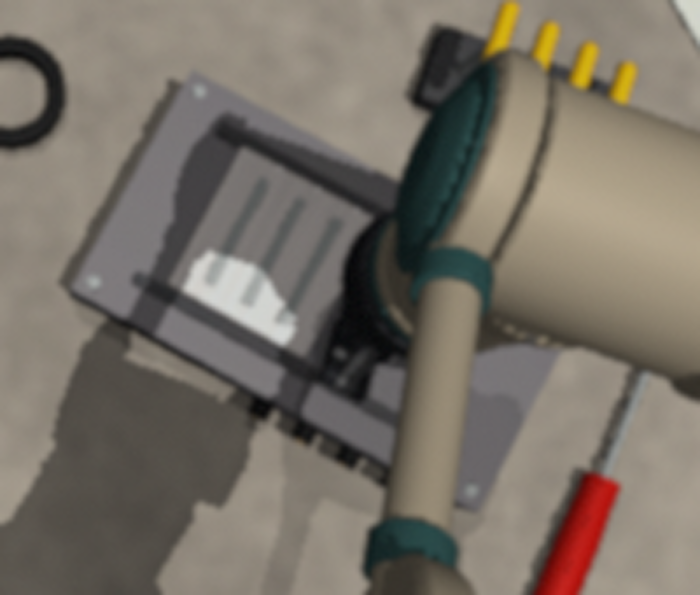

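```bash
cat >> h.py <<'E'
A=np.radians(-28.5); C0=np.array([.571,-.119,0])
RM=np.array([[np.cos(A),-np.sin(A),0],[np.sin(A),np.cos(A),0],[0,0,1]])
W=lambda l:np.asarray(l)@RM.T+C0
L=lambda w:(np.asarray(w)-C0)@RM
E
python3 - <<'E'
from h import *
import cv2
c=cams();S=c["scene"]
im=cv2.resize(np.ascontiguousarray(S["color"][150:300,170:350,::-1]),None,fx=4,fy=4,interpolation=cv2.INTER_CUBIC)
def dr(pts,col):
    p=((proj(S,W(pts))-[170,150]+.5)*4-.5)
    cv2.polylines(im,[np.round(p).astype(int)],True,col,1)
t=np.linspace(0,2*np.pi,60)
dr([[.025*np.cos(a),-.045+.025*np.sin(a),.065] for a in t],(0,0,255))
dr([[.013*np.cos(a),-.045+.013*np.sin(a),.045] for a in t],(0,255,0))
q=.085
dr([[x,q-.045+y,.0795] for x,y in((.046,.045),(.046,-.045),(-.046,-.045),(-.046,.045))],(255,0,0))
dr([[.075,.135,.065],[.075,-.135,.065],[-.075,-.135,.065],[-.075,.135,.065]],(0,255,255))
cv2.imwrite("pics/s3o.png",im)
print(L(manip.get_state()["position"]))
E
```

```text
[ 0.00025259 -0.01488876  0.08027726]
```

View pics/s3o.png

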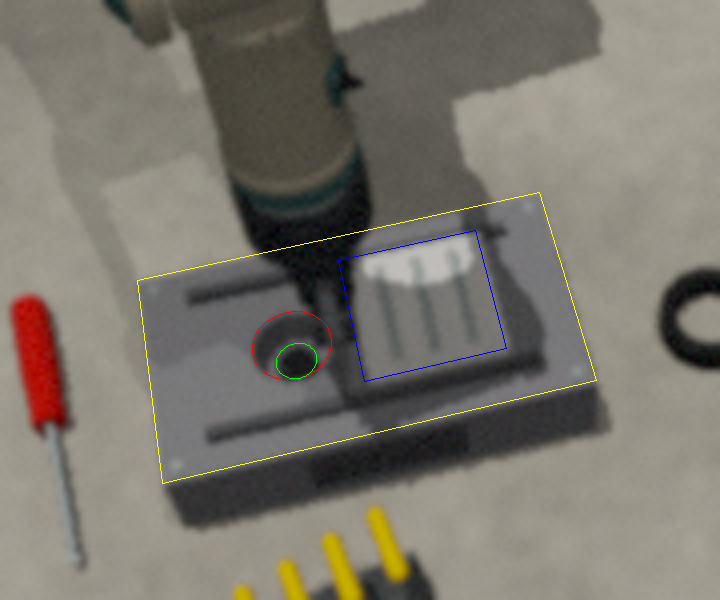

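The overlay agrees with the picture: the key at crop (297,361) and the well rim both match the model. The cover's edge lies slightly beyond the q=0.085 outline, so it is clear of the well. I back up over the well and then go down.

Request:
move_arm([
  [[-0.0024, -0.0044, 0, 0, 0, 0, 0], [-0.0024, -0.0044, 0, 0, 0, 0, 0], [-0.0024, -0.0044, 0, 0, 0, 0, 0], [-0.0024, -0.0044, 0, 0, 0, 0, 0], [-0.0024, -0.0044, 0, 0, 0, 0, 0], [-0.0024, -0.0044, 0, 0, 0, 0, 0], [0, 0, 0, 0, 0, 0, 0], [0, 0, -0.004, 0, 0, 0, 0], [0, 0, -0.004, 0, 0, 0, 0], [0, 0, -0.004, 0, 0, 0, 0], [0, 0, -0.004, 0, 0, 0, 0], [0, 0, 0, 0, 0, 0, 0], [0, 0, 0, 0, 0, 0, 0]],
])

```text
clock: 6.35
position: [0.5493, -0.1583, 0.0638]
ee_rot: [-0.0, 0.859, 0.511, -0.0]
contact_force: [0.0, -0.2, -0.0]
width: 0.0003
```

```bash
python3 - <<'E'
from h import *
import cv2
c=cams()
S=c["scene"]["color"][150:300,170:350,::-1]
cv2.imwrite("pics/s4.png",cv2.resize(S,None,fx=4,fy=4,interpolation=cv2.INTER_CUBIC))
s=manip.get_state();print(L(s["position"]),s["contact_force"])
E
```

```text
[ 0.00010921 -0.04496829  0.06427184] [ 0.34728726 -0.78358539  0.33679019]
```

View pics/s4.png

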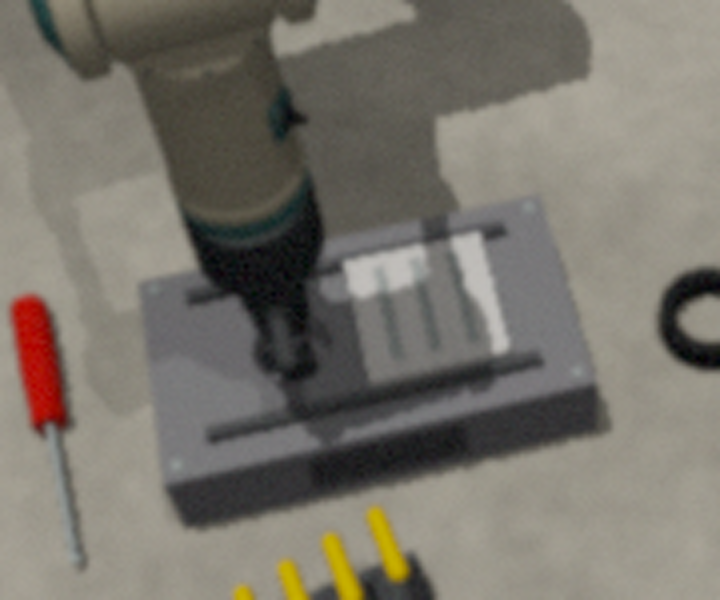

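The tips are inside the well at crop (285,370) with no contact, and the cover stayed open. I continue down to the key.

Request:
move_arm([
  [[0, 0, -0.003, 0, 0, 0, 0], [0, 0, -0.003, 0, 0, 0, 0], [0, 0, -0.003, 0, 0, 0, 0], [0, 0, -0.002, 0, 0, 0, 0], [0, 0, 0, 0, 0, 0, 0], [0, 0, 0, 0, 0, 0, 0]],
])

```text
clock: 6.95
position: [0.5496, -0.1587, 0.0535]
ee_rot: [0.0, 0.859, 0.511, 0.0]
contact_force: [-0.8, 1.0, 2.4]
width: -0.0001
```

Request:
move_arm([
  [[0, 0, -0.002, 0, 0, 0, 0], [0, 0, -0.002, 0, 0, 0, 0], [0, 0, 0, 0, 0, 0, 0], [0, 0, 0, 0, 0, 0, 0], [0, 0, 0, 0, 0, 0, 0]],
])

```text
clock: 7.37
position: [0.5496, -0.1587, 0.05]
ee_rot: [0.0, 0.859, 0.511, 0.0]
contact_force: [-1.4, 1.7, 7.7]
width: -0.0001
```

Request:
move_arm([
  [[0, 0, -0.001, 0, 0, 0, 0], [0, 0, 0, 0, 0, 0, 0], [0, 0, 0, 0, 0, 0, 0]],
])

```text
clock: 7.62
position: [0.5497, -0.1587, 0.0499]
ee_rot: [0.0, 0.859, 0.511, 0.0]
contact_force: [-2.0, 1.0, 12.8]
width: -0.0003
```

Position held while the force rose to 12.8 N, so the key is bottomed out. I lift out and go over the cover to its +y side.

Request:
move_arm([
  [[0, 0, 0.006, 0, 0, 0, 0], [0, 0, 0.012, 0, 0, 0, 0], [0, 0, 0.02, 0, 0, 0, 0], [0, 0, 0.02, 0, 0, 0, 0], [0, 0, 0.02, 0, 0, 0, 0], [0, 0, 0.02, 0, 0, 0, 0], [0.0075, 0.0139, 0, 0, 0, 0, 0], [0.0075, 0.0139, 0, 0, 0, 0, 0], [0.0075, 0.0139, 0, 0, 0, 0, 0], [0.0075, 0.0139, 0, 0, 0, 0, 0], [0.0075, 0.0139, 0, 0, 0, 0, 0], [0.0075, 0.0139, 0, 0, 0, 0, 0], [0.0075, 0.0139, 0, 0, 0, 0, 0], [0.0075, 0.0139, 0, 0, 0, 0, 0], [0.0075, 0.0139, 0, 0, 0, 0, 0], [0.0075, 0.0139, 0, 0, 0, 0, 0], [0, 0, 0, 0, 0, 0, 0], [0, 0, 0, 0, 0, 0, 0]],
])

```text
clock: 9.12
position: [0.6246, -0.019, 0.146]
ee_rot: [0.0, 0.859, 0.512, -0.0]
contact_force: [-0.5, -0.4, 0.0]
width: 0.0001
```

```bash
python3 - <<'E'
from h import *
import cv2
c=cams()
S=c["scene"]["color"][150:300,170:350,::-1]
cv2.imwrite("pics/s5.png",cv2.resize(S,None,fx=4,fy=4,interpolation=cv2.INTER_CUBIC))
S=c["top"]["color"][130:300,280:480,::-1]
cv2.imwrite("pics/t5.png",cv2.resize(S,None,fx=3.5,fy=3.5,interpolation=cv2.INTER_CUBIC))
s=manip.get_state();print(L(s["position"]),s["contact_force"])
E
```

```text
[-0.00056477  0.11234716  0.14611074] [-0.68236661 -0.73280952  0.20155323]
```

View pics/s5.png

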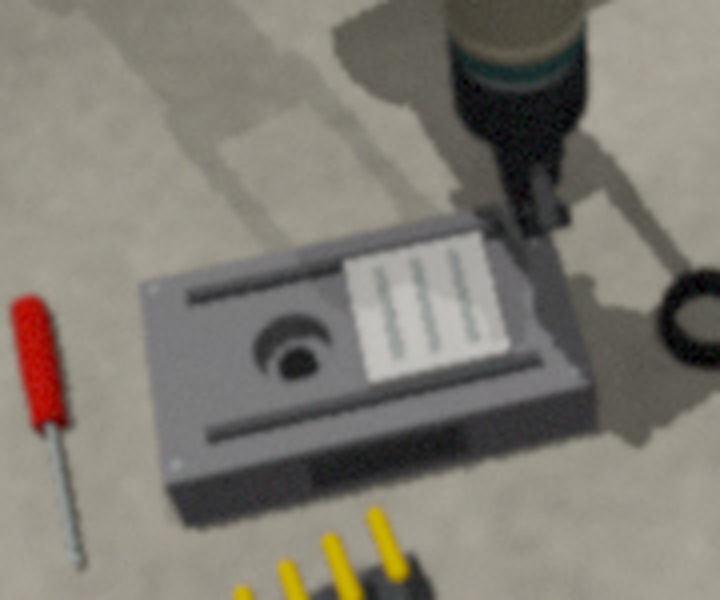

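View pics/t5.png

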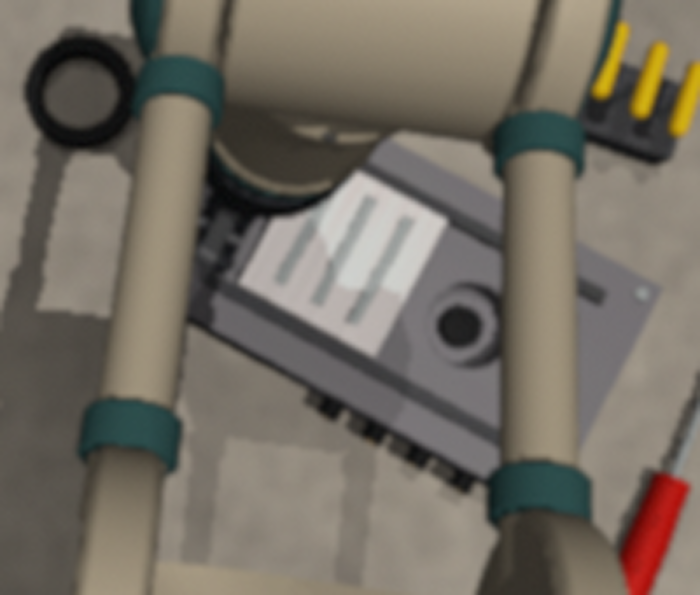

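The cover is open by about 0.088, and its +y edge runs from (482,231) to (511,347) in the crop. The fingers hang beyond it at (540,220) with an estimated 13 mm gap. I go down beside the cover.

Request:
move_arm([
  [[0, 0, -0.015, 0, 0, 0, 0], [0, 0, -0.015, 0, 0, 0, 0], [0, 0, -0.015, 0, 0, 0, 0], [0, 0, -0.01, 0, 0, 0, 0], [0, 0, -0.006, 0, 0, 0, 0], [0, 0, -0.0045, 0, 0, 0, 0], [0, 0, 0, 0, 0, 0, 0], [0, 0, 0, 0, 0, 0, 0]],
])

```text
clock: 9.88
position: [0.6248, -0.0199, 0.0812]
ee_rot: [0.0, 0.859, 0.511, 0.0]
contact_force: [0.6, -0.5, -0.3]
width: -0.0001
```

Request:
move_arm([
  [[-0.0024, -0.0044, 0, 0, 0, 0, 0], [-0.0024, -0.0044, 0, 0, 0, 0, 0], [-0.0024, -0.0044, 0, 0, 0, 0, 0], [-0.0024, -0.0044, 0, 0, 0, 0, 0], [-0.0024, -0.0044, 0, 0, 0, 0, 0], [-0.0024, -0.0044, 0, 0, 0, 0, 0], [-0.0024, -0.0044, 0, 0, 0, 0, 0], [-0.0024, -0.0044, 0, 0, 0, 0, 0], [-0.0024, -0.0044, 0, 0, 0, 0, 0], [-0.0024, -0.0044, 0, 0, 0, 0, 0], [-0.0024, -0.0044, 0, 0, 0, 0, 0], [-0.0024, -0.0044, 0, 0, 0, 0, 0], [-0.0024, -0.0044, 0, 0, 0, 0, 0], [-0.0024, -0.0044, 0, 0, 0, 0, 0], [-0.0024, -0.0044, 0, 0, 0, 0, 0], [-0.0024, -0.0044, 0, 0, 0, 0, 0], [-0.0024, -0.0044, 0, 0, 0, 0, 0]],
])

```text
clock: 11.3
position: [0.5835, -0.0949, 0.0808]
ee_rot: [0.0, 0.859, 0.511, 0.0]
contact_force: [3.0, 1.2, 1.2]
width: -0.0002
```

Request:
move_arm([
  [[-0.0012, -0.0022, 0, 0, 0, 0, 0], [-0.0012, -0.0022, 0, 0, 0, 0, 0], [-0.0012, -0.0022, 0, 0, 0, 0, 0], [-0.0012, -0.0022, 0, 0, 0, 0, 0], [-0.0012, -0.0022, 0, 0, 0, 0, 0], [-0.0012, -0.0022, 0, 0, 0, 0, 0]],
])

```text
clock: 11.8
position: [0.5764, -0.1078, 0.0807]
ee_rot: [-0.0, 0.859, 0.511, -0.0]
contact_force: [2.1, 1.0, 0.6]
width: -0.0002
```

Request:
move_arm([
  [[-0.0005, -0.0009, 0, 0, 0, 0, 0], [-0.0005, -0.0009, 0, 0, 0, 0, 0], [-0.0005, -0.0009, 0, 0, 0, 0, 0], [0, 0, 0, 0, 0, 0, 0]],
])

```text
clock: 12.13
position: [0.5756, -0.1091, 0.0808]
ee_rot: [-0.001, 0.86, 0.511, 0.001]
contact_force: [4.1, 3.8, -0.6]
width: 0.0002
```

Request:
move_arm([
  [[-0.0005, -0.0009, 0, 0, 0, 0, 0], [-0.0005, -0.0009, 0, 0, 0, 0, 0], [0, 0, 0, 0, 0, 0, 0]],
])

```text
clock: 12.38
position: [0.5756, -0.1092, 0.0808]
ee_rot: [-0.001, 0.86, 0.51, 0.003]
contact_force: [6.7, 9.5, -2.2]
width: -0.0002
```

The force rises with no motion and local y is 0.0108, where 0.011 was expected, so the cover is on its stop. I back off and lift.

Request:
move_arm([
  [[0.0024, 0.0044, 0, 0, 0, 0, 0], [0.0024, 0.0044, 0, 0, 0, 0, 0], [0.0024, 0.0044, 0, 0, 0, 0, 0], [0, 0, 0.015, 0, 0, 0, 0], [0, 0, 0.02, 0, 0, 0, 0], [0, 0, 0.02, 0, 0, 0, 0], [-0.01, 0.02, 0.02, 0, 0, 0, 0], [-0.02, 0.03, 0.01, 0, 0, 0, 0], [-0.02, 0.03, 0.01, 0, 0, 0, 0], [-0.02, 0.03, 0.01, 0, 0, 0, 0], [-0.02, 0.03, 0, 0, 0, 0, 0], [-0.02, 0.03, 0, 0, 0, 0, 0], [-0.02, 0.03, 0, 0, 0, 0, 0], [0, 0, 0, 0, 0, 0, 0], [0, 0, 0, 0, 0, 0, 0]],
])

```text
clock: 13.63
position: [0.4497, 0.102, 0.186]
ee_rot: [0.0, 0.858, 0.513, -0.0]
contact_force: [0.2, -0.8, 0.3]
width: -0.0001
```

```bash
python3 - <<'E'
from h import *
import cv2
c=cams()
def ov(n,o,e,s):
    im=cv2.resize(np.ascontiguousarray(c[n]["color"][o[1]:e[1],o[0]:e[0],::-1]),None,fx=s,fy=s,interpolation=cv2.INTER_CUBIC)
    p=W([[x,-.045+y,.0795] for x,y in((.046,.045),(.046,-.045),(-.046,-.045),(-.046,.045))])
    cv2.polylines(im,[np.round((proj(c[n],p)-o+.5)*s-.5).astype(int)],True,(255,0,0),1)
    cv2.imwrite(f"pics/{n}6.png",im)
ov("scene",(160,150),(370,340),3); ov("top",(270,130),(500,320),3)
s=manip.get_state();print(s["position"],s["contact_force"],s["qd"].round(3))
E
```

```text
[0.4515923  0.10062893 0.18597409] [1.06856278 0.90607622 0.44775578] [-0.022  0.013 -0.009  0.004 -0.001  0.002]
```

View pics/scene6.png

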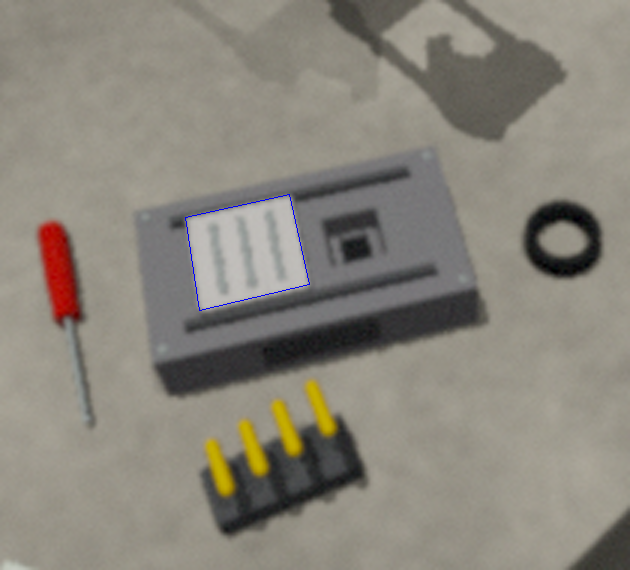

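View pics/top6.png

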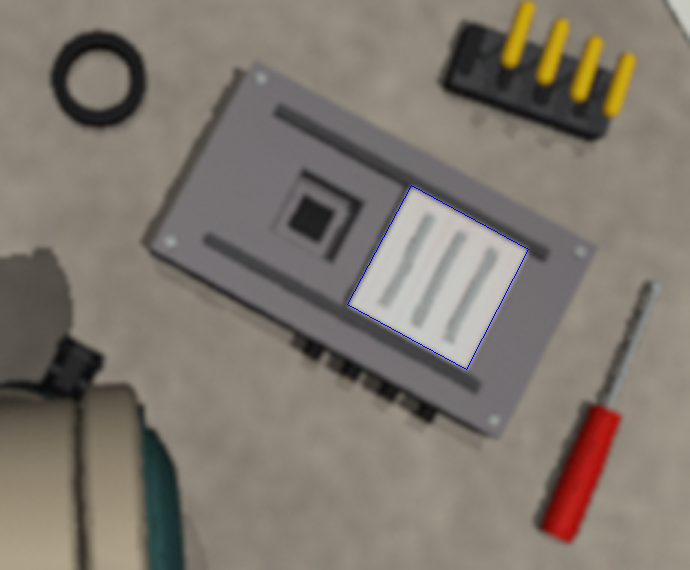

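In both views the cover lies exactly on the q=0 outline: scene crop (187,217)–(309,283), top crop (411,186)–(467,368). The square well is open and the bystanders have not moved. The arm is clear, so I hand in.

```bash
python3 -c "
from rig import manip
print(manip.sign_off())"
```

```text
the job is handed in; nothing more can be done
None
```

The job is done and handed in after about 13.7 s of the 48 s; no verdict was reported.

- **Opening:** with closed fingertips I pushed the cover to about 0.088 m open, judged from the camera picture.
- **Reset key:** I pressed it until the tool stopped moving and the force rose to 12.8 N, well past the 4.8 N for fully down. I then lifted out. There is no direct key reading, so "fully down" rests on that force and position, and "up again" on its spring.
- **Closing:** I pushed the cover back to its stop. The force rose with no further motion, at charger y = 10.8 mm where 11 mm was expected.

In both final views the cover matched the shut outline. The fingers never entered the square well, and the screwdriver, tape and hex-key stand looked unmoved. The arm stood clear of everything.

The only disagreement was in the first measurement: triangulated heights for the deck edges and one cover corner came out 4–7 mm low. The corner screws (64 mm) agreed with the given deck height, and I used the given sizes with the fitted pose.

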